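Stand up and sort the shakers of a takoyaki stall

ROBOT

A 6-joint arm with a two-finger parallel gripper is mounted at the origin on the work surface. World frame = base frame: x ahead of the robot, y to its left, z up, the work surface at z = 0. Lengths are in m, angles in degrees, forces in N, time in s.
With the tool pointing down it reaches from about 0.25 to 0.725 m from the base axis. Payload 9.7 kg.
Tool frame: the origin (TCP) lies between the finger pads; the fingertips stand 19 mm ahead of it and the grasp point (between the pads) is the TCP; x points along the fingers, y is the direction in which the jaws open and shut, and the axes are right-handed (so a half turn about x gives the same grasp; the last joint's range is limited). The gripper opens to 85 mm and grips with 20 to 120 N. Pads are 22 mm wide; open, the fingers measure 114 mm over their backs; the gripper's body (76 mm by 85 mm) begins 54 mm behind the grasp point. The pads swing forward as they close: fully open they stand 13 mm farther back than shut.
Start: joints at [74.656, 4.979, 10.078, 95.1, 0, 90], TCP at [0.146, 0.53, 0.25] pointing down, gripper open.
Joint ranges: [-179.16, 179.16], [-48.56, 103.87], [-65.8, 70.77], [-126.05, 130.52], [-82.76, 87.17], [-180, 180]. Speed limits (degrees/s): [127.2, 127.2, 147.25, 180, 180, 180].

INTERFACE

Orientations are given as [roll, pitch, yaw] about the fixed x, y, z axes, in that order (R = Rz(yaw) Ry(pitch) Rx(roll)).
In Python, from workcell import bot gives the robot as it stands. The module is installed in compiled form; this text tells all that it offers.
- The arm moves only by the shell command python3 -m handwheel 'ROWS' [FORCE]. ROWS is JSON, a list of rows, each a list of 7 numbers: the turn, a rotation vector about the tool's x, y, z in degrees, then the shift along the tool's x, y, z in m, then the closure, from -1 (fully open) to 1 (shut), so that 0 is half open. In form: [[ax, ay, az, dx, dy, dz, fingers], ...]. A call has 1 to 20 rows; each row is the pose to reach, as a shift and turn from the pose commanded when the call began, along the tool's axes at that moment; what a row does not reach only later rows make up. A row lasts 1/8 s, in which the tool goes at most 62.5 mm and 10.7 degrees, less where a joint would pass 70% of its speed; a pose out of reach is approached as far as the arm can. A call with a gripper value outside its range is refused whole. The fingers move at their own pace and stop on an object; FORCE is the grip in N (left out, the last holds). Time passes only in rows, so rows that repeat a pose let the fingers close. It gives the time, the measured TCP pose, the force and the opening at its end, in the units of the state.
- bot.get_obs(): the state, without advancing time (a new reading comes with each control period).
- bot.camera(name): name is "scene" or "top" or "wrist"; returns a dict with "frame" (420x560x3 uint8, red, green, blue), "fx", "fy", "cx", "cy" (pixels), "k1" (the pictures are not rectified: a ray, as slopes to the right and down, at radius r is drawn at 1 + k1 r^2 times it, then the intrinsics apply), "R" (3x3) and "t" (3): a world point X has camera coordinates R X + t; the wrist camera has in their place "tool_from_camera" (4x4, takes a point from camera to tool coordinates, whose origin is the TCP and whose axes are the tool frame's). Camera axes: x right, y down, z forward; pixel columns grow to the right and rows downward; lengths in m; the calibration is good to about 2 mm. A picture is of the moment at which its call begins: read the wrist's pose just before it. There is no depth.
- bot.job_done(): hands the job in, once; it reports no verdict.
Trained networks look in a picture, given as the dict that the camera call returned (one of the last four; its "shot" number tells which), for a name from the list of things; names that differ only in an ending like _2 or _b are one class to them, and where a whole thing is asked for, a point or a joint stands for the part that bears it (a point fixed in the world has none). Each returns a list of dicts, best first, with "conf" (0 to 1); they miss things now and then, are a little off and sometimes report something else, mostly with a low value. They report only what shows in the picture. A call takes as long as a camera call. They do not tell look-alikes from the thing itself.
- bot.look_for(name, picture): "bbox" ([left, top, width, height] as shares, 0 to 1, of the picture: columns of its width, rows of its height, round what is visible of it).
- bot.tip_of(name, picture): "centre" ([column, row] as shares, 0 to 1, of the picture: columns of its width, rows of its height: a listed point, or the origin of a listed thing).
The state is a dict: "time": time; "q": joint angles; "qd": joint speeds; "joint_efforts": joint torques, N m; "ee_pos": TCP position; "tcp_rot": TCP orientation; "wrist_force": force on the tool from outside, world axes, zero at the start; "torque": the same for the moment, N m; "opening": finger opening in m.
Only numpy, scipy, OpenCV 4.12 (cv2) and the standard library are available. Lean on these libraries where they do the work, as an engineer would, in place of code of your own. Each camera call takes 0.05 s, during which the arm holds its last target.

TASK

Tidy the three white containers lying on the counter: stand the two slim spice shakers upright, lids up, in the narrow tray, and the squat canister upright, lid up, in the wide tray next to the one already standing there. Put each down on the tray's floor rather than dropping it, keep a container from falling over, and leave the standing canister, the oil cup and the sauce bottle where they are.

Things in the scene. Friction and masses are not known exactly. Their poses are not given: they have to be found in the camera images.
- slim_a: slim spice shaker lying on its side: white square box 38 x 38 x 100 mm with a round steel lid (36 mm diameter, 18 mm high, holes in it) at one end; 118 mm in all, about 0.16 kg. Origin: mid-length, on the long side it lies on at the start, 19 mm from its long axis; +x along its length to the lid, +z to the axis. At the start the lid points roughly away from the robot
- slim_b: second slim spice shaker lying on its side: white square box 38 x 38 x 100 mm with a round steel lid (36 mm diameter, 18 mm high, holes in it) at one end; 118 mm in all, about 0.16 kg. Origin: mid-length, on the long side it lies on at the start, 19 mm from its long axis; +x along its length to the lid, +z to the axis. At the start the lid points roughly away from the robot
- squat_a: squat canister lying on its side: white square box 54 x 54 x 72 mm with a round steel lid (48 mm diameter, 16 mm high) at one end; 88 mm in all, about 0.22 kg. Origin: mid-length, on the long side it lies on at the start, 27 mm from its long axis; +x along its length to the lid, +z to the axis. At the start the lid points roughly away from the robot
- slim_a_foot (a point): centre of the foot (the square end face, at the other end from the lid) of slim_a, 59 mm from mid-length; axes as its body
- slim_b_foot (a point): centre of the foot of slim_b, 59 mm from mid-length; axes as its body
- squat_a_foot (a point): centre of the foot of squat_a, 44 mm from mid-length; axes as its body
- narrow_tray: narrow open aluminium tray, fixed to the counter: inside 52 mm (its x) by 200 mm (its y), walls 3 mm thick with their top 26 mm above the counter, no dividers, floor about 3 mm thick. Origin: centre of its underside, z up. Empty at the start; two shakers stand well at 55 mm either side of its centre along y
- wide_tray: wide open aluminium tray, fixed to the counter: inside 70 mm (its x) by 190 mm (its y), walls 3 mm thick with their top 26 mm above the counter, no dividers, floor about 3 mm thick. Origin: centre of its underside, z up. One half (its +y half) already holds the standing canister
- standing_squat: squat canister of the same kind (54 x 54 x 88 mm), already standing lid up in the +y half of the wide tray, loose; to be left alone. Origin: centre of its foot, z up
- oil_cup: steel oil cup, 64 mm rim diameter, 45 mm high, on the counter between the two trays, loose; to be left alone. Origin: centre of its underside, z up
- sauce_bottle: clear sauce bottle, 60 mm diameter, 170 mm high, standing to the robot's right of the work area, loose; to be left alone. Origin: centre of its underside, z up
Mind the look-alikes: they are no part of the job. What is shaped like the squat_a but turquoise is not meant. Leave any green look-alike of the slim_b alone.

How it is judged (in metres and radians):
At the end, for the whole second after the job is handed in: Both slim shakers stand in the narrow tray and the squat canister in the wide tray: lid up within 0.12 rad of vertical, foot centre inside the tray's inner outline and at most 9 mm above the tray's underside (on its floor), at rest; the canister that stood there still stands (angle between each of slim_a, slim_b, squat_a's own x axis and vertical below 0.12 rad and x of slim_a_foot in the frame of narrow_tray between -0.026 and 0.026 m and y of slim_a_foot in the frame of narrow_tray between -0.1 and 0.1 m and z of each of slim_a_foot, slim_b_foot in the frame of narrow_tray below 0.009 m and linear speed of each of slim_a, slim_b, squat_a below 0.02 m/s and x of slim_b_foot in the frame of narrow_tray between -0.026 and 0.026 m and y of slim_b_foot in the frame of narrow_tray between -0.1 and 0.1 m and x of squat_a_foot in the frame of wide_tray between -0.035 and 0.035 m and y of squat_a_foot in the frame of wide_tray between -0.095 and 0.095 m and z of squat_a_foot in the frame of wide_tray below 0.009 m and angle between standing_squat's own z axis and vertical below 0.12 rad); the robot touches nothing.
It fails at once if a container is dropped, thrown or let fall over: it moves faster than 0.5 m/s with no finger touching it ((linear speed of slim_a above 0.5 m/s and contact force between slim_a and the fingers below 0.01 N) or (linear speed of slim_b above 0.5 m/s and contact force between slim_b and the fingers below 0.01 N) or (linear speed of squat_a above 0.5 m/s and contact force between squat_a and the fingers below 0.01 N)).
It fails at once if the standing canister, the oil cup or the sauce bottle is moved more than 30 mm or tipped (distance of any of standing_squat, oil_cup, sauce_bottle from where it was at the start of the episode above 0.03 m or angle between any of standing_squat, oil_cup, sauce_bottle's own z axis and vertical above 0.5 rad).
It also fails if it takes over 72 s, if anything falls off the work surface, if the arm or the gripper's body presses on something with over 40 N, if the wrist force passes 120 N, or if a joint passes its speed limit or range.

## Working session

There is one attempt and no reset: what is moved stays moved. The work goes in short steps, Python scripts to look and compute and a shell command to move; the robot and the scene stay as the last step left them, time stands still between calls to the robot, and variables do not carry over. Pictures are saved under pics/ and viewed, and the job is handed in when it is done.

```bash
ls; mkdir -p pics
python3 - <<'E'
from workcell import bot
import cv2
print(bot.get_obs())
for n in ["scene","top","wrist"]:
    p=bot.camera(n); cv2.imwrite(f"pics/{n}0.png",p["frame"][:,:,::-1])
    print(n,{k:v for k,v in p.items() if k!="frame"})
E
```

```text
pics
{'time': 0.0, 'q': array([7.46556662e+01, 5.01007913e+00, 1.00328756e+01, 9.50994021e+01,
       1.79864241e-03, 9.00017646e+01]), 'qd': array([-0.00265852, -0.06889944,  0.02084085,  0.04584176,  0.00701786,
       -0.10437524]), 'joint_efforts': array([-9.76637202e-04, -5.20390463e+01,  4.64798355e+01,  1.62575272e-02,
        4.03416095e-06, -8.15548162e-06]), 'ee_pos': array([0.14547603, 0.53019027, 0.24957871]), 'tcp_rot': array([ -91.34324881,   89.92337324, -106.68934843]), 'wrist_force': array([-0.26706311, -0.78568901, -1.06659619]), 'torque': array([ 0.02780875, -0.02605821,  0.01915707]), 'opening': 0.08527836076227549}
scene {'fx': 529.7644215039838, 'fy': 529.7644215039838, 'cx': 274.77493416023447, 'cy': 209.92273995107072, 'k1': -0.18200922574998715, 'R': array([[ 0.68778686,  0.72584877, -0.00963287],
       [ 0.59816319, -0.57421537, -0.55899688],
       [-0.41127854,  0.37870868, -0.8291138 ]]), 't': array([-0.28409077, -0.31608395,  1.63538482]), 'shot': 1}
top {'fx': 519.5069046690229, 'fy': 519.5069046690229, 'cx': 275.0719181757521, 'cy': 210.53991012882977, 'k1': -0.08067903732969463, 'R': array([[ 0.00733246, -0.99993618, -0.00859454],
       [-0.99071261, -0.00609731, -0.13583571],
       [ 0.13577463,  0.00951073, -0.9906941 ]]), 't': array([-0.05051305,  0.51186489,  1.18217764]), 'shot': 2}
wrist {'fx': 290.0407249805775, 'fy': 290.0407249805775, 'cx': 279.852395488898, 'cy': 213.94100794766533, 'k1': -0.04798525252278364, 'tool_from_camera': array([[ 4.79426784e-04, -2.80807703e-01,  9.59763932e-01,
        -1.23359903e-01],
       [ 9.99999846e-01,  4.01538913e-04, -3.82043416e-04,
        -7.73526006e-04],
       [-2.78101831e-04,  9.59763967e-01,  2.80807852e-01,
        -7.10418856e-02],
       [ 0.00000000e+00,  0.00000000e+00,  0.00000000e+00,
         1.00000000e+00]]), 'shot': 3}
```

View pics/top0.png

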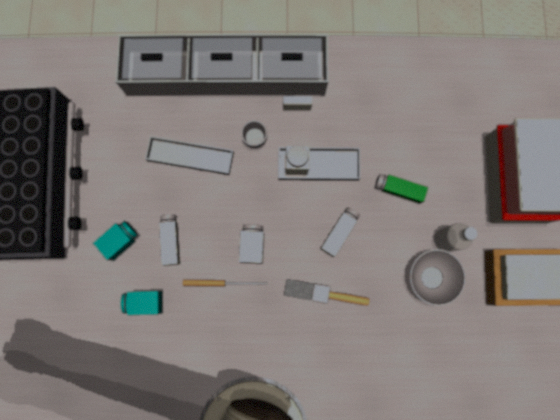

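View pics/scene0.png

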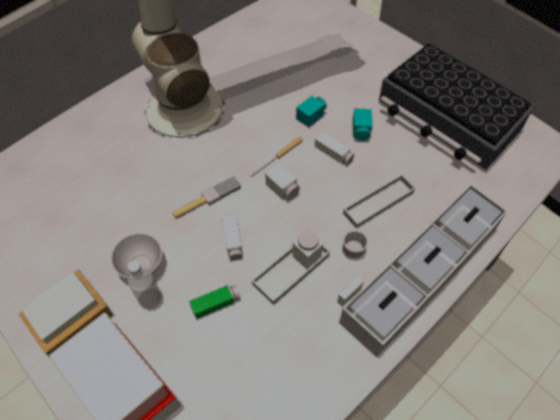

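View pics/wrist0.png

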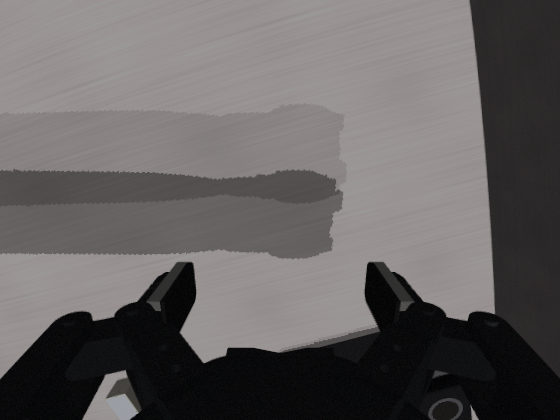

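```bash
cat > h.py <<'E'
from workcell import bot
import numpy as np, cv2
from scipy.spatial.transform import Rotation as Ro
np.set_printoptions(precision=4,suppress=True)
def pose(o=None):
    o=o or bot.get_obs()
    return Ro.from_euler('xyz',o['tcp_rot'],degrees=True).as_matrix(), np.array(o['ee_pos'])
def und(p,px):
    u=np.array([(px[0]-p['cx'])/p['fx'],(px[1]-p['cy'])/p['fy']])
    v=u.copy()
    for _ in range(20): v=u/(1+p['k1']*(v@v))
    return np.array([v[0],v[1],1.])
def RT(p,pw=None):
    if 'R' in p: return p['R'],p['t']
    R,t=pw; M=p['tool_from_camera']; Rw=R@M[:3,:3]; tw=R@M[:3,3]+t
    return Rw.T,-Rw.T@tw
def toz(p,px,z,pw=None):
    R,t=RT(p,pw); c=-R.T@t; d=R.T@und(p,px); return c+d*(z-c[2])/d[2]
def proj(p,X,pw=None):
    R,t=RT(p,pw); q=R@np.array(X)+t; v=q[:2]/q[2]; v=v*(1+p['k1']*(v@v))
    return np.array([v[0]*p['fx']+p['cx'],v[1]*p['fy']+p['cy']])
E
python3 - <<'E'
from h import *
R,t=pose();print(R,t)
p=bot.camera('top')
for n in ['slim_a','squat_a','slim_a_foot','squat_a_foot','narrow_tray','wide_tray','standing_squat','oil_cup','sauce_bottle']:
    for d in bot.tip_of(n,p):
        px=np.array(d['centre'])*[560,420]
        print(n,round(d['conf'],2),px,toz(p,px,0.019 if n=='slim_a_foot' else .027 if n=='squat_a_foot' else 0)[:2])
f=p['frame']
for i,(a,b,c,d) in enumerate([(90,190,370,280),(140,115,370,190)]):
    pass
im=cv2.resize(f[195:275,150:370],None,fx=3.6,fy=3.6,interpolation=cv2.INTER_CUBIC);cv2.imwrite('pics/z1.png',im[:,:,::-1])
im=cv2.resize(f[110:190,140:370],None,fx=3.4,fy=3.4,interpolation=cv2.INTER_CUBIC);cv2.imwrite('pics/z2.png',im[:,:,::-1])
E
```

```text
[[-0.0003  0.2646  0.9644]
 [-0.001   0.9644 -0.2646]
 [-1.     -0.001   0.    ]] [0.1455 0.5302 0.2498]
slim_a 0.91 [172.704 237.006] [0.4512 0.199 ]
slim_a 0.61 [337.904 231.084] [ 0.4682 -0.1977]
slim_a 0.57 [398.608 188.412] [ 0.5731 -0.3466]
squat_a 0.9 [121.52  241.416] [0.4394 0.3235]
squat_a 0.85 [144.424 298.62 ] [0.3037 0.2624]
squat_a 0.69 [247.016 245.406] [0.4324 0.0197]
slim_a_foot 0.68 [171.416 261.618] [0.3914 0.1963]
squat_a_foot 0.8 [162.624 302.4  ] [0.2965 0.2124]
squat_a_foot 0.72 [103.824 252.588] [0.4106 0.3565]
squat_a_foot 0.58 [254.016 262.416] [0.391  0.0012]
narrow_tray 0.83 [191.408 155.4  ] [0.6524 0.1598]
wide_tray 0.93 [318.08  164.388] [ 0.6313 -0.1509]
standing_squat 0.77 [297.08  164.304] [ 0.6312 -0.0996]
standing_squat 0.26 [339.024 235.116] [ 0.4585 -0.2003]
oil_cup 0.55 [250.88  142.002] [0.6867 0.014 ]
sauce_bottle 0.55 [445.424 241.92 ] [ 0.4433 -0.457 ]
```

View pics/z1.png

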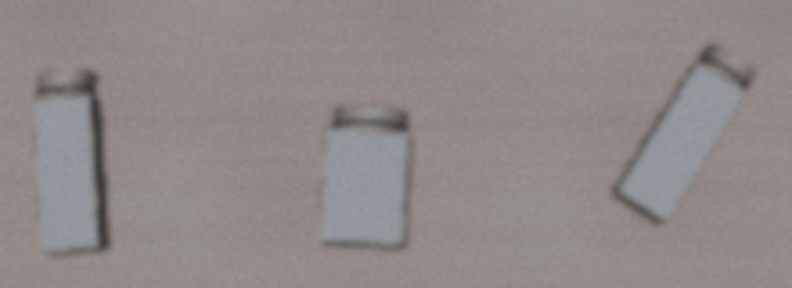

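View pics/z2.png

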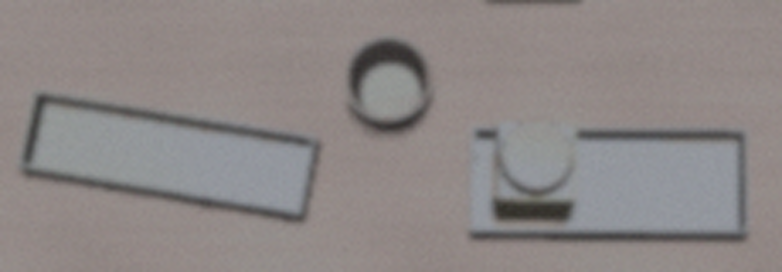

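```bash
cat > fit.py <<'E'
from h import *
from scipy.optimize import least_squares
def fit(p,pts,model,x0,pw=None):
    # model: local 3D pts ; x0 = x,y,yaw(rad)
    def f(v):
        c,s=np.cos(v[2]),np.sin(v[2])
        return np.concatenate([proj(p,[v[0]+c*m[0]-s*m[1],v[1]+s*m[0]+c*m[1],m[2]],pw)-q for m,q in zip(model,pts)])
    r=least_squares(f,x0); v=r.x
    return np.array([v[0],v[1],np.degrees(v[2])]),r.fun.reshape(-1,2)
E
python3 - <<'E'
from fit import *
p=bot.camera('top')
def z1(l): return [np.array(a)/3.6+[150-.4,195-.4] for a in l]
def z2(l): return [np.array(a)/3.4+[140-.4,110-.4] for a in l]
# order: +x+y, +x-y, -x-y, -x+y (image: topleft, topright, botright, botleft)
def top(xf,xb,w,z): return [(xf,w,z),(xf,-w,z),(xb,-w,z),(xb,w,z)]
sl=top(.041,-.059,.019,.038); sq=top(.028,-.044,.027,.054)
print('slim_a',*fit(p,z1([(35,97),(92,95),(103,248),(44,252)]),sl,[.45,.2,0]))
print('squat',*fit(p,z1([(332,128),(409,130),(405,243),(323,241)]),sq,[.43,.02,0]))
print('slim_b',*fit(p,z1([(700,62),(747,88),(662,221),(617,190)]),sl,[.46,-.2,-.5]))
print('narrow',*fit(p,z2([(40,95),(319,140),(303,217),(23,172)]),top(.029,-.029,.103,.026),[.65,.16,-.1]))
print('wide',*fit(p,z2([(475,131),(744,132),(745,237),(470,237)]),top(.038,-.038,.098,.026),[.63,-.15,0]))
f=p['frame'];g=f.astype(int)
for nm,(c0,r0,c1,r1) in dict(a=(150,205,190,275),s=(230,215,275,275),b=(315,200,370,265)).items():
    sub=g[r0:r1,c0:c1]; m=(sub.sum(2)>430)&((sub[:,:,2]-sub[:,:,0])>4)
    k=cv2.connectedComponentsWithStats(m.astype(np.uint8)); i=1+np.argmax(k[2][1:,4]); ys,xs=np.where(k[1]==i)
    rect=cv2.minAreaRect(np.stack([xs+c0,ys+r0],1).astype(np.float32)); print(nm,k[2][i],rect, sub[35,20])
E
```

```text
slim_a [0.4439 0.2012 5.3591] [[-0.0077  0.4537]
 [ 0.2209 -0.3833]
 [-0.1827 -0.1611]
 [-0.0283  0.093 ]]
squat [ 0.4352  0.0055 -2.0297] [[-1.1936 -0.2476]
 [ 0.9083  0.1851]
 [ 0.5846  0.2616]
 [-0.3042 -0.209 ]]
slim_b [  0.4665  -0.2008 -32.8189] [[-0.524  -0.6388]
 [ 0.1812  0.9742]
 [ 0.8424  0.0214]
 [-0.5043 -0.3556]]
narrow [ 0.6461  0.1593 -9.2449] [[-0.7358 -0.3737]
 [ 0.4818 -0.177 ]
 [ 0.829   0.5099]
 [-0.6053 -0.0065]]
wide [ 0.6271 -0.1502  0.0596] [[-1.6108 -0.1046]
 [ 0.823   0.055 ]
 [ 1.1039  0.2204]
 [-0.3169 -0.2176]]
a [ 10  18  16  41 548] ((167.43922424316406, 242.84530639648438), (40.10239028930664, 14.138325691223145), 86.98721313476562) [145 148 155]
s [ 10  17  22  30 599] ((250.5700225830078, 246.37937927246094), (20.896726608276367, 28.631633758544922), 3.5763344764709473) [147 154 160]
b [  9  15  32  40 551] ((339.0440979003906, 233.9264678955078), (14.062884330749512, 39.959163665771484), 30.963754653930664) [149 152 158]
```

Run:
```python
from fit import *
p=bot.camera('scene'); im=p['frame'].copy(); im=cv2.resize(im,None,fx=3,fy=3,interpolation=cv2.INTER_CUBIC)
def box(v,xf,xb,w,z):
    c,s=np.cos(np.radians(v[2])),np.sin(np.radians(v[2]))
    pts=[(xf,w),(xf,-w),(xb,-w),(xb,w)]
    P=[proj(p,[v[0]+c*a-s*b,v[1]+s*a+c*b,z]) for a,b in pts]
    cv2.polylines(im,[np.int32((np.array(P)+.5)*3)],True,(255,0,0),1)
box((.4439,.2012,5.36),.041,-.059,.019,.038)
box((.4352,.0055,-2.03),.028,-.044,.027,.054)
box((.4665,-.2008,-32.8),.041,-.059,.019,.038)
box((.6461,.1593,-9.24),.029,-.029,.103,.026)
box((.6271,-.1502,.06),.038,-.038,.098,.026)
cv2.imwrite('pics/s1.png',im[380:920,540:1300,::-1])
```

```text
(no output)
```

View pics/s1.png

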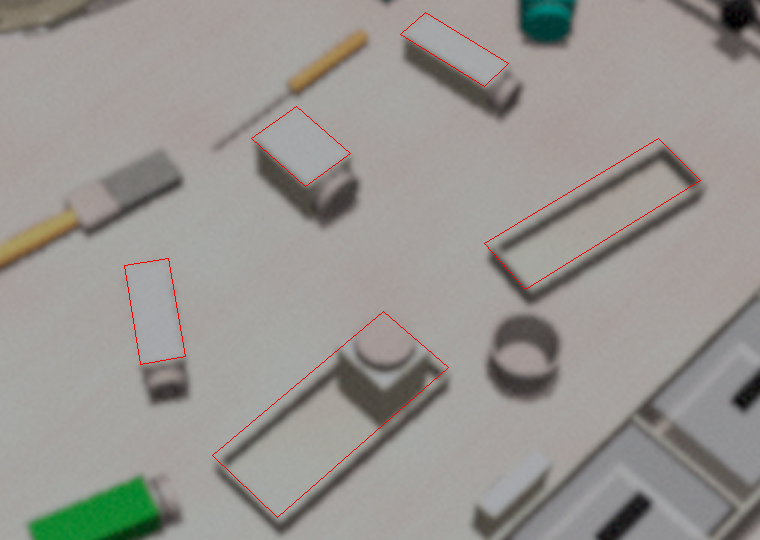

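```bash
cat > plan.py <<'E'
from fit import *
TH=np.radians(20)
OBJ=dict(slim_a=(.4439,.2012,5.4,.022,.024,.019,.059),slim_b=(.4665,-.2008,-32.8,.022,.024,.019,.059),squat=(.4352,.0055,-2.0,.014,.028,.027,.044))
Z=np.array([0,0,1.])
def dv(y): y=np.radians(y); return np.array([np.cos(y),np.sin(y),0])
def mk(x,z): return np.stack([x,np.cross(z,x),z],1)
def pick(n):
    x,y,yaw,gx,gz,_,_=OBJ[n]; d=dv(yaw)
    return mk(-np.cos(TH)*Z-np.sin(TH)*d, -np.cos(TH)*d+np.sin(TH)*Z), np.array([x,y,0])+gx*d+gz*Z
def place(n,fx,fy,yaw,fz=.003):
    _,_,_,gx,gz,w,L=OBJ[n]; d=dv(yaw)
    return mk(np.cos(TH)*d-np.sin(TH)*Z,-np.cos(TH)*Z-np.sin(TH)*d), np.array([fx,fy,fz])+(gx+L)*Z-d*(gz-w)
def rel(T,cur=None):
    R,t=cur or pose(); rv=Ro.from_matrix(R.T@T[0]).as_rotvec(degrees=True); s=R.T@(T[1]-t)
    print('turn',rv.round(1),'ang',np.linalg.norm(rv).round(1),'shift',s.round(4),'dist',np.linalg.norm(s).round(4)); return T
def off(T,v): return T[0],T[1]+np.array(v)
def back(T,b): return T[0],T[1]-b*T[0][:,0]
E
python3 - <<'E'
from plan import *
T=pick('slim_a');print(T); P=back(T,.12);print(P[1]);rel(P)
E
```

```text
(array([[-0.3405,  0.0941, -0.9355],
       [-0.0322, -0.9956, -0.0884],
       [-0.9397, -0.    ,  0.342 ]]), array([0.4658, 0.2033, 0.024 ]))
[0.5067 0.2071 0.1368]
turn [157.1  -5.1 -27.7] ang 159.6 shift [ 0.1135 -0.2162  0.4338] dist 0.4978
```

```bash
python3 -m handwheel '[[10,0,0,0,-0.03,0.05,-1]]' 40; python3 -c "
from plan import *
print(bot.get_obs()['q'])"
```

```text
time: 0.88
ee_pos: [0.1848, 0.4892, 0.2494]
tcp_rot: [-110.6, 90.0, -135.9]
wrist_force: [1.5, -1.3, 0.6]
opening: 0.0854
[69.2941  1.2757  6.1096 94.8769  0.0202 94.592 ]
```

```bash
sed -i 's/np.radians(20)/np.radians(28)/; s/, -np.cos(TH)\*d+np.sin(TH)\*Z)/, np.cos(TH)*d-np.sin(TH)*Z)/; s/,-np.cos(TH)\*Z-np.sin(TH)\*d)/,np.cos(TH)*Z+np.sin(TH)*d)/' plan.py; grep mk plan.py
python3 - <<'E'
from plan import *
T=pick('slim_a');print(T); P=back(T,.12);print(P[1]);rel(P)
E
```

```text
def mk(x,z): return np.stack([x,np.cross(z,x),z],1)
    return mk(-np.cos(TH)*Z-np.sin(TH)*d, np.cos(TH)*d-np.sin(TH)*Z), np.array([x,y,0])+gx*d+gz*Z
    return mk(np.cos(TH)*d-np.sin(TH)*Z,np.cos(TH)*Z+np.sin(TH)*d), np.array([fx,fy,fz])+(gx+L)*Z-d*(gz-w)
(array([[-0.4674, -0.0941,  0.879 ],
       [-0.0442,  0.9956,  0.0831],
       [-0.8829,  0.    , -0.4695]]), array([0.4658, 0.2033, 0.024 ]))
[0.5219 0.2086 0.13  ]
turn [-30.1  27.3  -7.5] ang 41.3 shift [ 0.1194 -0.1096  0.4247] dist 0.4546
```

```bash
python3 -m handwheel '[[-30,27,-7.5,0.119,-0.11,0.425,-1],[-30,27,-7.5,0.119,-0.11,0.425,-1],[-30,27,-7.5,0.119,-0.11,0.425,-1],[-30,27,-7.5,0.119,-0.11,0.425,-1],[-30,27,-7.5,0.119,-0.11,0.425,-1],[-30,27,-7.5,0.119,-0.11,0.425,-1],[-30,27,-7.5,0.119,-0.11,0.425,-1],[-30,27,-7.5,0.119,-0.11,0.425,-1],[-30,27,-7.5,0.119,-0.11,0.425,-1],[-30,27,-7.5,0.119,-0.11,0.425,-1]]' 40; python3 -c "
from plan import *
print(bot.get_obs()['q'])
T=pick('slim_a');rel(T)
pw=pose();p=bot.camera('wrist')
im=p['frame'].copy()
for g in [(.041,.019),(.041,-.019),(-.059,-.019),(-.059,.019)]:
    d=dv(5.4);n=np.array([-d[1],d[0],0]);X=np.array([.4439,.2012,.038])+g[0]*d+g[1]*n
    cv2.circle(im,tuple(int(v) for v in proj(p,X,pw)),3,(255,0,0),-1)
cv2.imwrite('pics/w1.png',im[:,:,::-1])"
```

```text
time: 2.12
ee_pos: [0.5227, 0.2071, 0.1313]
tcp_rot: [-179.8, 62.3, -174.6]
wrist_force: [0.0, -0.2, -0.0]
opening: 0.0855
[ 18.7223  32.8359  26.9088 111.1489   6.129   12.0001]
turn [-0.2  0.3  0. ] ang 0.3 shift [ 0.1215  0.0016 -0.0005] dist 0.1215
```

View pics/w1.png

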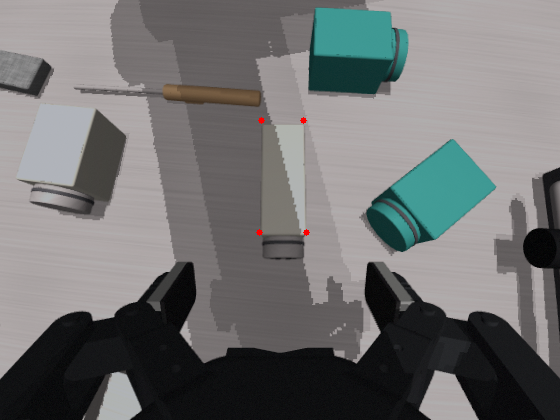

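```bash
python3 -m handwheel '[[0,0,0,0.06,0.001,0,-1],[0,0,0,0.1,0.001,0,-1],[0,0,0,0.121,0.001,0,-1],[0,0,0,0.121,0.001,0,-1],[0,0,0,0.121,0.001,0,1],[0,0,0,0.121,0.001,0,1],[0,0,0,0.121,0.001,0,1],[0,0,0,0.121,0.001,0,1],[0,0,0,0.121,0.001,0,1],[0,0,0,0.121,0.001,0,1]]' 60; python3 -c "
from plan import *
print(bot.get_obs()['q'])
T=pick('slim_a');rel(T)"
```

```text
time: 3.42
ee_pos: [0.4676, 0.2029, 0.0251]
tcp_rot: [-179.9, 62.4, -174.6]
wrist_force: [2.4, 0.9, 4.9]
opening: 0.0376
[19.9611 27.3728  7.3873 96.8323  6.7037 13.1065]
turn [-0.1  0.4 -0. ] ang 0.4 shift [ 0.0018  0.0006 -0.001 ] dist 0.0022
```

Run:
```python
from plan import *
R,t=pose()
rel((R,t+[0,0,.12]))
T=place('slim_a',.6549,.2136,-9.2,.003); print(T[1])
A=off(T,[0,0,.06]); print('from now'); rel(A)
rel(A,(R,t+np.array([0,0,.12])))
```

```text
turn [0. 0. 0.] ang 0.0 shift [-0.1064 -0.0001 -0.0556] dist 0.12
[0.65   0.2144 0.084 ]
from now
turn [ 15.3 -89.1  -4.7] ang 90.5 shift [-0.1899 -0.0054  0.1069] dist 0.218
turn [ 15.3 -89.1  -4.7] ang 90.5 shift [-0.0836 -0.0053  0.1624] dist 0.1827
```

```bash
python3 -m handwheel '[[0,0,0,-0.03,0,-0.015,1],[0,0,0,-0.08,0,-0.04,1],[0,0,0,-0.106,0,-0.055,1],[3.4,-19.8,-1,-0.13,0,-0.02,1],[6.8,-39.6,-2.1,-0.15,-0.002,0.02,1],[10.2,-59.4,-3.1,-0.17,-0.004,0.06,1],[15.3,-89.1,-4.7,-0.19,-0.0054,0.107,1],[15.3,-89.1,-4.7,-0.19,-0.0054,0.107,1],[15.3,-89.1,-4.7,-0.19,-0.0054,0.107,1],[15.3,-89.1,-4.7,-0.19,-0.0054,0.107,1],[15.3,-89.1,-4.7,-0.19,-0.0054,0.107,1],[15.3,-89.1,-4.7,-0.19,-0.0054,0.107,1],[15.3,-89.1,-4.7,-0.19,-0.0054,0.107,1]]'; python3 -c "
from plan import *
print(bot.get_obs()['q'])
T=place('slim_a',.6549,.2136,-9.2,.003);rel(T)
p=bot.camera('wrist');cv2.imwrite('pics/w2.png',p['frame'][:,:,::-1])
p=bot.camera('scene');cv2.imwrite('pics/s2.png',cv2.resize(p['frame'][60:320,200:540],None,fx=2.2,fy=2.2)[:,:,::-1])"
```

```text
time: 5.05
ee_pos: [0.648, 0.2139, 0.1399]
tcp_rot: [-0.3, 28.3, -9.2]
wrist_force: [0.4, 0.6, -1.9]
opening: 0.0373
[ 31.1057 -14.2325 -43.0282   6.3887 -34.7445  21.624 ]
turn [ 0.3 -0.3  0. ] ang 0.4 shift [ 0.0281  0.001  -0.0483] dist 0.0559
```

View pics/w2.png

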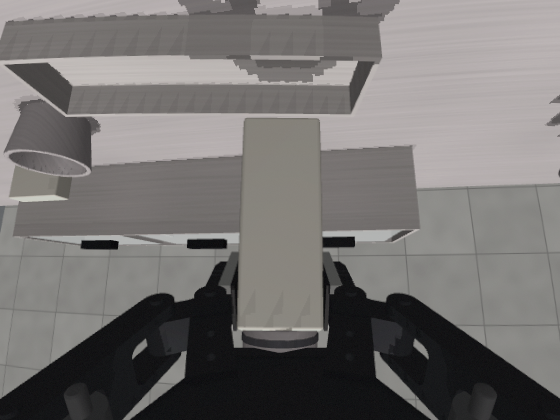

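View pics/s2.png

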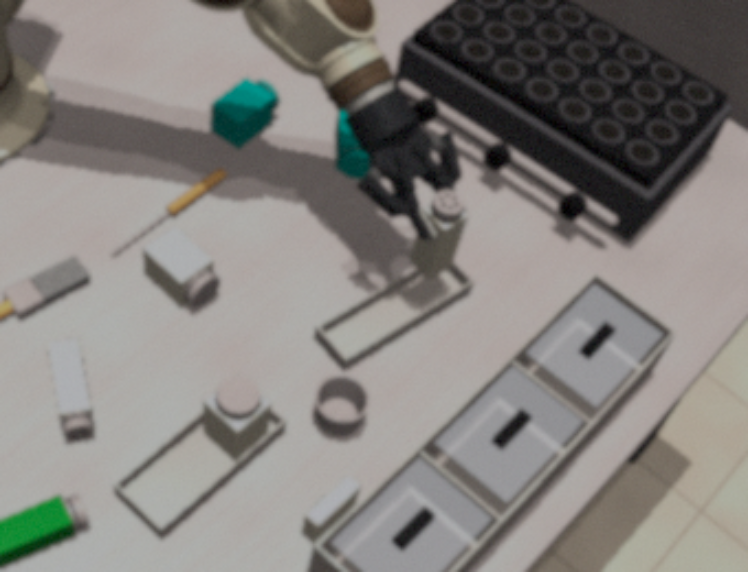

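```bash
cat > ov.py <<'E'
from plan import *
def ov(name,n,th0,place_yaw,tr,inn,out,c=None):
    pw=pose();p=bot.camera('wrist');im=cv2.resize(p['frame'],None,fx=1.4,fy=1.4,interpolation=cv2.INTER_CUBIC)
    def line(P,col):
        cv2.polylines(im,[np.int32([(proj(p,x,pw)+.5)*1.4 for x in P])],True,col,1)
    d=dv(tr[2]);m=np.array([-d[1],d[0],0]);o=np.array([tr[0],tr[1],0])
    for z,col,(a,b) in [(.026,(255,0,0),inn),(.003,(0,0,255),inn),(0,(0,255,0),out),(.026,(255,255,0),out)]:
        line([o+Z*z+d*a*i+m*b*j for i,j in [(1,1),(1,-1),(-1,-1),(-1,1)]],col)
    # held object predicted from tcp pose
    _,_,_,gx,gz,w,L=OBJ[n]; R,t=pw
    # body axes in tool frame at pick
    R0,t0=pick(n); yaw=OBJ[n][2]; B=np.stack([dv(yaw),np.cross(Z,dv(yaw)),Z],1); Bt=R@R0.T@B
    org=t+R@R0.T@(np.array([OBJ[n][0],OBJ[n][1],0])-t0)
    bl=L*2-(.018 if w<.02 else .016)-L
    line([org+Bt@np.array(v) for v in [(-L,w,2*w),(-L,-w,2*w),(bl,-w,2*w),(bl,w,2*w)]],(255,0,255))
    cv2.imwrite(name,im[:,:,::-1]); print('body up',Bt[:,0],'foot',org-Bt[:,0]*L+Bt[:,2]*w)
NT=((.6461,.1593,-9.2),(.026,.1),(.029,.103)); WT=((.6271,-.1502,0.),(.035,.095),(.038,.098))
E
python3 - <<'E'
from ov import *
ov('pics/w3.png','slim_a',0,0,*NT)
E
```

```text
body up [0.0027 0.0011 1.    ] foot [0.6545 0.2135 0.0621]
```

View pics/w3.png

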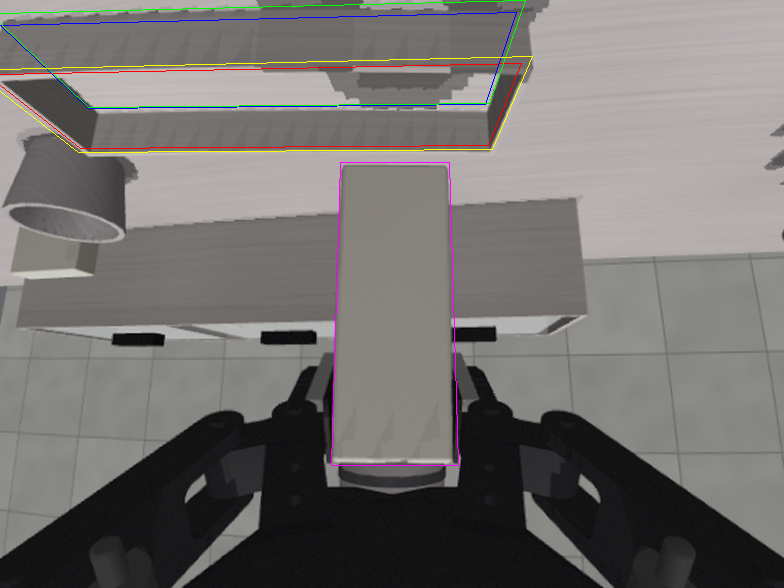

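Run:
```python
import cv2
im=cv2.imread('pics/w3.png'); cv2.imwrite('pics/w3z.png',cv2.resize(im[0:180,330:560],None,fx=3.3,fy=3.3,interpolation=cv2.INTER_CUBIC))
```

```text
(no output)
```

View pics/w3z.png

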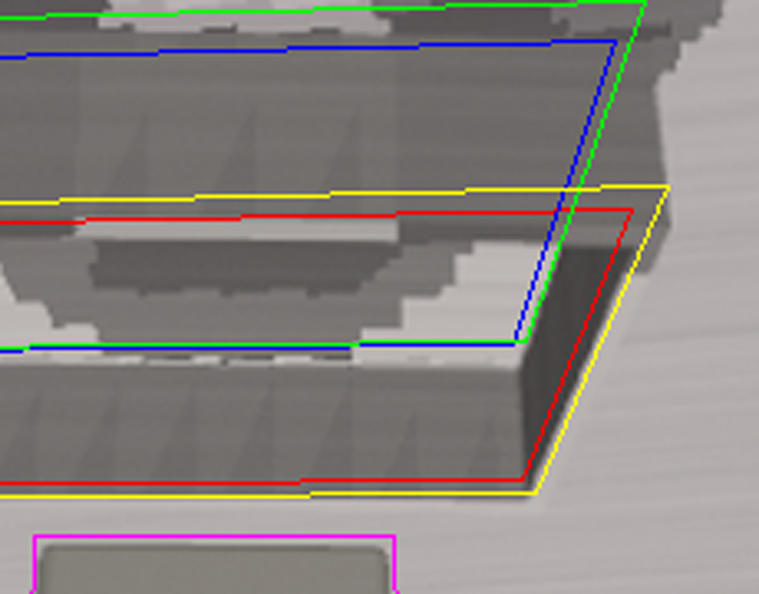

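```bash
python3 -m handwheel '[[0.3,-0.3,0,0.014,0.001,-0.022,1],[0.3,-0.3,0,0.0275,0.001,-0.0443,1],[0.3,-0.3,0,0.0275,0.001,-0.0443,1],[0.3,-0.3,0,0.0275,0.001,-0.0443,1]]'; python3 -m handwheel '[[0,0,0,0.001,0,-0.0018,1],[0,0,0,0.001,0,-0.0018,1]]';  python3 - <<'E'
from ov import *
ov('pics/w4.png','slim_a',0,0,*NT)
print(pose())
E
```

```text
time: 5.7
ee_pos: [0.6541, 0.2149, 0.0926]
tcp_rot: [0.3, 27.7, -9.2]
wrist_force: [0.6, -0.3, -2.5]
opening: 0.0372
time: 5.95
ee_pos: [0.6534, 0.2148, 0.0896]
tcp_rot: [0.2, 27.7, -9.2]
wrist_force: [-0.9, -0.7, -2.4]
opening: 0.0374
body up [-0.0057 -0.003   1.    ] foot [0.6588 0.2142 0.0086]
(array([[ 0.8739,  0.1613,  0.4585],
       [-0.1411,  0.9869, -0.0782],
       [-0.4651,  0.0037,  0.8853]]), array([0.6533, 0.2147, 0.0894]))
```

View pics/w4.png

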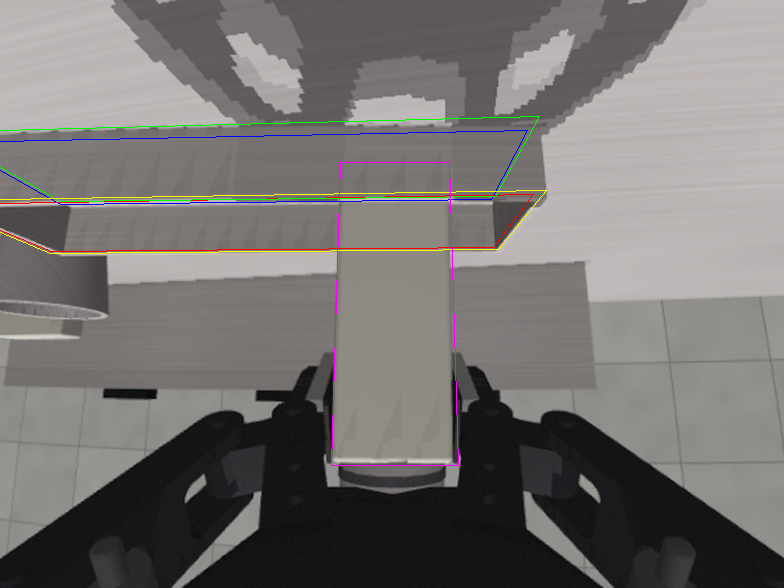

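```bash
python3 -m handwheel '[[0,0,0,0.002,0,-0.0035,1],[0,0,0,0.002,0,-0.0035,1]]'; for i in 1; do python3 -m handwheel '[[0,0,0,0.0007,0,-0.0013,1],[0,0,0,0.0007,0,-0.0013,1]]'; done
```

```text
time: 6.25
ee_pos: [0.6532, 0.2146, 0.0844]
tcp_rot: [0.2, 27.8, -9.2]
wrist_force: [-0.2, 1.1, -2.5]
opening: 0.0374
time: 6.5
ee_pos: [0.6538, 0.2147, 0.0843]
tcp_rot: [0.3, 27.6, -9.2]
wrist_force: [-2.3, -0.1, 5.3]
opening: 0.0371
```

```bash
python3 -m handwheel '[[0,0,0,0.0005,0,-0.0013,1],[0,0,0,0.0005,0,-0.0013,1]]'; python3 -c "
from plan import *
print(bot.get_obs()['wrist_force'],pose()[1])"
```

```text
time: 6.75
ee_pos: [0.6541, 0.2148, 0.0843]
tcp_rot: [0.3, 27.5, -9.2]
wrist_force: [-4.4, -1.8, 10.2]
opening: 0.0374
[-4.369  -1.7675 10.1581] [0.6541 0.2148 0.0843]
```

```bash
python3 -m handwheel '[[0,0,0,-0.0005,0,0.001,1],[0,0,0,-0.0005,0,0.001,0],[0,0,0,-0.0005,0,0.001,-0.3],[0,0,0,-0.0005,0,0.001,-0.6],[0,0,0,-0.0005,0,0.001,-0.6],[0,0,0,-0.02,0,0.001,-0.6],[0,0,0,-0.06,0,0.001,-0.6],[0,0,0,-0.1,0,0.001,-0.6],[0,0,0,-0.1,0,0.001,-0.6]]'; python3 -c "
from plan import *
p=bot.camera('wrist');cv2.imwrite('pics/w5.png',p['frame'][:,:,::-1])
p=bot.camera('scene');cv2.imwrite('pics/s5.png',cv2.resize(p['frame'][60:320,200:540],None,fx=2.2,fy=2.2)[:,:,::-1])
P=back(pick('slim_b'),.12); print(P[1]); rel(P)"
```

```text
time: 7.88
ee_pos: [0.5655, 0.2297, 0.1315]
tcp_rot: [0.4, 27.6, -9.0]
wrist_force: [-0.5, 0.8, -1.1]
opening: 0.0684
[ 0.5323 -0.2432  0.13  ]
turn [24.9 88.9 -7.9] ang 92.6 shift [ 0.0364 -0.4716  0.0216] dist 0.4735
```

View pics/w5.png

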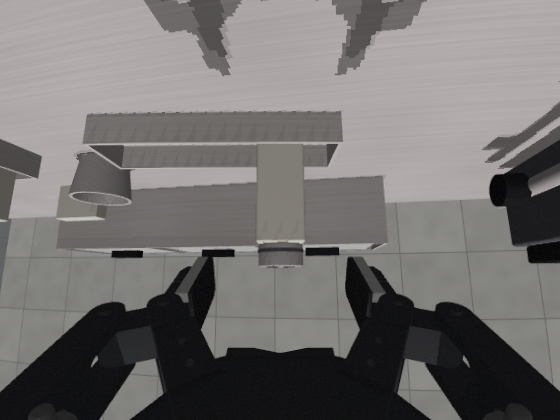

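View pics/s5.png

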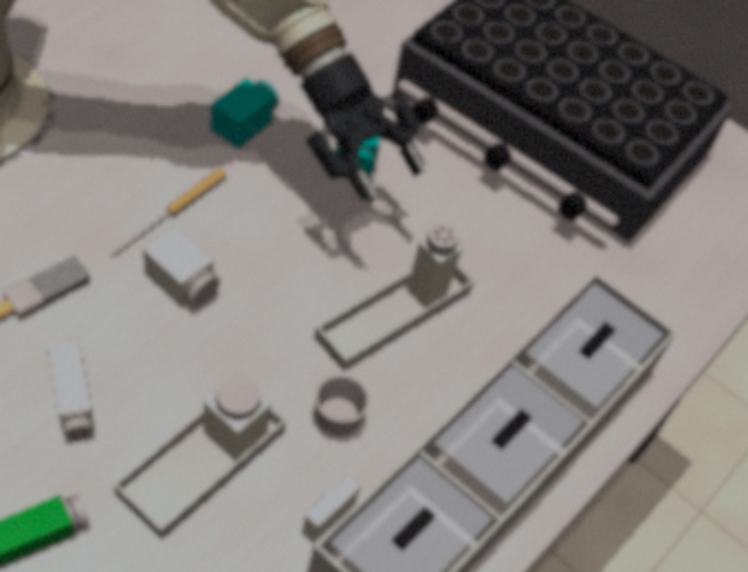

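```bash
python3 -c "
from plan import *
P=back(pick('squat'),.13); print(P[1]); rel(P);rel(off(P,[0,0,.06]))"
```

```text
[0.5102 0.0029 0.1428]
turn [-7.8 90.2  2.1] ang 90.5 shift [-0.0234 -0.2322  0.0036] dist 0.2334
turn [-7.8 90.2  2.1] ang 90.5 shift [-0.0513 -0.232   0.0567] dist 0.2443
```

```bash
python3 -m handwheel '[[0,0,0,-0.03,-0.03,0.05,-1],[0,0,0,-0.05,-0.08,0.057,-1],[-7.8,90,2,-0.051,-0.232,0.057,-1],[-7.8,90,2,-0.051,-0.232,0.057,-1],[-7.8,90,2,-0.051,-0.232,0.057,-1],[-7.8,90,2,-0.051,-0.232,0.057,-1],[-7.8,90,2,-0.051,-0.232,0.057,-1],[-7.8,90,2,-0.051,-0.232,0.057,-1],[-7.8,90,2,-0.051,-0.232,0.057,-1],[-7.8,90,2,-0.0234,-0.232,0.0036,-1],[-7.8,90,2,-0.0234,-0.232,0.0036,-1],[-7.8,90,2,-0.0234,-0.232,0.0036,-1]]'
cat > ovp.py <<'E'
from plan import *
def ovp(name,n):
    pw=pose();p=bot.camera('wrist');im=p['frame'].copy()
    x,y,yaw,gx,gz,w,L=OBJ[n]; bl=L-(.018 if w<.02 else .016)
    d=dv(yaw);m=np.array([-d[1],d[0],0])
    P=[np.array([x,y,2*w])+a*d+b*m for a,b in [(bl,w),(bl,-w),(-L,-w),(-L,w)]]
    q=[proj(p,X,pw) for X in P]; print(q)
    cv2.polylines(im,[np.int32(np.array(q)+.5)],True,(255,0,0),1)
    cv2.imwrite(name,im[:,:,::-1]); rel(pick(n)); print(bot.get_obs()['q'])
E
python3 -c "
from ovp import *
ovp('pics/w6.png','squat')"
```

```text
time: 9.48
ee_pos: [0.5107, 0.0021, 0.1384]
tcp_rot: [-179.6, 61.8, 178.2]
wrist_force: [0.6, -1.0, 1.6]
opening: 0.0853
[array([316.125 , 219.5524]), array([248.3108, 219.718 ]), array([250.1668, 136.5379]), array([313.6615, 136.3413])]
turn [-0.2  0.1  0.1] ang 0.2 shift [ 0.1282  0.0008 -0.0017] dist 0.1282
[ -0.1459  25.9789  18.1717 110.1286   0.7646   1.8135]
```

View pics/w6.png

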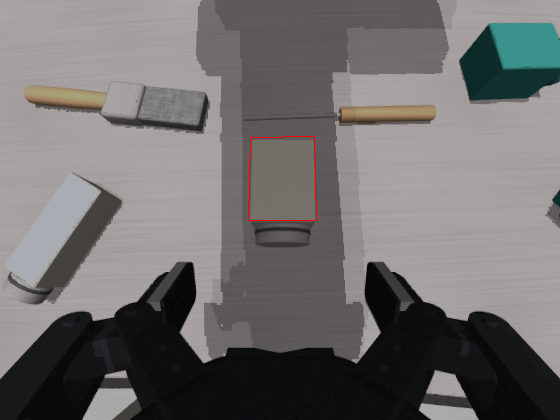

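```bash
python3 -m handwheel '[[0,0,0,0.06,0.001,-0.001,-1],[0,0,0,0.1,0.001,-0.0017,-1],[0,0,0,0.128,0.001,-0.0017,-1],[0,0,0,0.128,0.001,-0.0017,-1],[0,0,0,0.128,0.001,-0.0017,1],[0,0,0,0.128,0.001,-0.0017,1],[0,0,0,0.128,0.001,-0.0017,1],[0,0,0,0.128,0.001,-0.0017,1],[0,0,0,0.128,0.001,-0.0017,1]]' 70; python3 -c "
from plan import *
rel(pick('squat'))
R,t=pose()
rel((R,t+[0,0,.13]))
T=place('squat',.6281,-.205,0,.003); print(T[1])
A=off(T,[0,0,.08]); rel(A)"
```

```text
time: 10.65
ee_pos: [0.4502, 0.0055, 0.0319]
tcp_rot: [-179.6, 62.3, 178.3]
wrist_force: [1.3, -0.1, 8.7]
opening: 0.0534
turn [-0.1  0.3  0.1] ang 0.4 shift [ 0.004  -0.0005  0.0009] dist 0.0041
turn [0. 0. 0.] ang 0.0 shift [-0.1151 -0.0004 -0.0604] dist 0.13
[ 0.6271 -0.205   0.061 ]
turn [ -2.1 -89.7   0.9] ang 89.7 shift [-0.1816 -0.2044  0.1128] dist 0.2958
```

```bash
sed -i 's/-2.0,.014,.028/-2.0,.015,.032/' plan.py; python3 -m handwheel '[[0,0,0,-0.03,0,-0.015,1],[0,0,0,-0.07,0,-0.04,1],[0,0,0,-0.115,0,-0.06,1],[0,-15,0,-0.115,-0.05,-0.06,1],[-0.5,-30,0,-0.115,-0.1,-0.06,1],[-1,-45,0,-0.115,-0.15,-0.06,1],[-1.5,-60,0.5,-0.115,-0.205,-0.06,1],[-1.5,-70,0.5,-0.125,-0.205,-0.03,1],[-2,-80,0.8,-0.145,-0.205,0.01,1],[-2,-89.7,0.9,-0.16,-0.205,0.06,1],[-2,-89.7,0.9,-0.18,-0.205,0.108,1],[-2,-89.7,0.9,-0.18,-0.205,0.108,1],[-2,-89.7,0.9,-0.18,-0.205,0.108,1],[-2,-89.7,0.9,-0.18,-0.205,0.108,1]]'; python3 -c "
from ov import *
T=place('squat',.6281,-.205,0,.003); rel(T)
ov('pics/w7.png','squat',0,0,*WT); print(bot.get_obs()['q'])
p=bot.camera('scene');cv2.imwrite('pics/s7.png',cv2.resize(p['frame'][60:320,150:490],None,fx=2.2,fy=2.2)[:,:,::-1])"
```

```text
time: 12.4
ee_pos: [0.6211, -0.2058, 0.1406]
tcp_rot: [0.0, 28.3, -0.1]
wrist_force: [0.5, -1.0, -1.3]
opening: 0.0529
turn [-0.1 -0.3  0.1] ang 0.3 shift [ 0.039   0.0007 -0.0682] dist 0.0786
body up [ 0.0048 -0.0007  1.    ] foot [ 0.6258 -0.2057  0.0815]
[-27.9688 -22.8433 -50.0649   4.0063  24.3322 -14.0156]
```

View pics/w7.png

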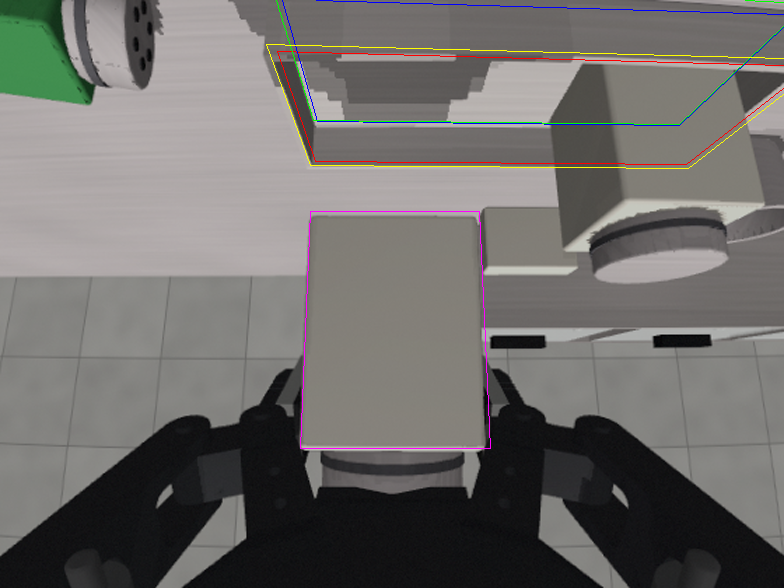

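View pics/s7.png

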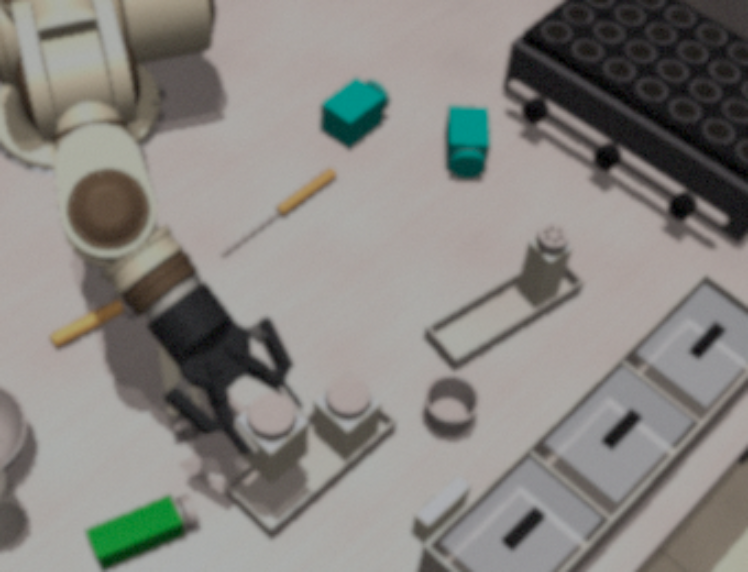

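```bash
python3 -m handwheel '[[0,0,0,0.015,0.001,-0.025,1],[0,0,0,0.028,0.001,-0.047,1],[0,0,0,0.0345,0.001,-0.0605,1],[0,0,0,0.0345,0.001,-0.0605,1],[0,0,0,0.0345,0.001,-0.0605,1]]'; python3 -c "
from ov import *
T=place('squat',.6281,-.205,0,.003); rel(T)
ov('pics/w8.png','squat',0,0,*WT); print(bot.get_obs()['q'])"
```

```text
time: 13.12
ee_pos: [0.6235, -0.2047, 0.0717]
tcp_rot: [0.0, 28.1, -0.1]
wrist_force: [-0.3, 0.1, -1.6]
opening: 0.0533
turn [-0.  -0.1  0.1] ang 0.1 shift [ 0.0042 -0.0003 -0.0088] dist 0.0097
body up [ 0.0016 -0.0002  1.    ] foot [ 0.6285 -0.2047  0.0127]
[-27.7303 -15.7591 -54.0134  -7.2071  24.1653 -13.8434]
```

View pics/w8.png

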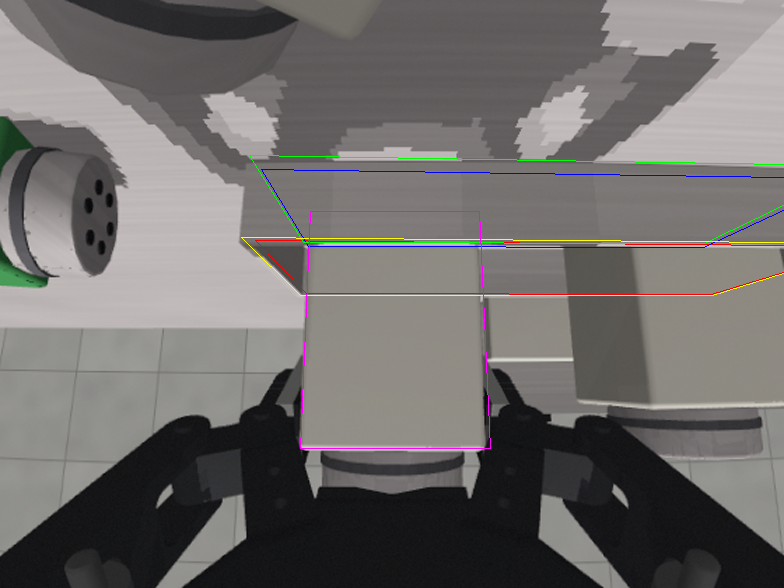

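```bash
python3 -m handwheel '[[0,0,0,0.003,0,-0.0055,1],[0,0,0,0.003,0,-0.0055,1]]'; python3 -m handwheel '[[0,0,0,0.0007,0,-0.0013,1],[0,0,0,0.0007,0,-0.0013,1]]'; python3 -m handwheel '[[0,0,0,0.0007,0,-0.0013,1],[0,0,0,0.0007,0,-0.0013,1]]'
```

```text
time: 13.42
ee_pos: [0.6226, -0.2042, 0.063]
tcp_rot: [0.1, 28.2, -0.0]
wrist_force: [-0.2, -0.6, -1.5]
opening: 0.0535
time: 13.68
ee_pos: [0.6227, -0.2042, 0.0619]
tcp_rot: [0.1, 28.2, -0.0]
wrist_force: [0.4, 0.8, -0.6]
opening: 0.0532
time: 13.92
ee_pos: [0.6232, -0.2044, 0.0614]
tcp_rot: [0.0, 28.1, -0.1]
wrist_force: [-0.6, 0.2, 2.4]
opening: 0.0533
```

```bash
python3 -m handwheel '[[0,0,0,0.0007,0,-0.0013,1],[0,0,0,0.0007,0,-0.0013,1]]'
```

```text
time: 14.18
ee_pos: [0.6238, -0.2045, 0.0613]
tcp_rot: [-0.0, 28.0, -0.0]
wrist_force: [-4.3, 2.0, 7.4]
opening: 0.0532
```

```bash
python3 -m handwheel '[[0,0,0,-0.0005,0,0.001,1],[0,0,0,-0.0005,0,0.001,0],[0,0,0,-0.0005,0,0.001,-0.4],[0,0,0,-0.0005,0,0.001,-0.65],[0,0,0,-0.0005,0,0.001,-0.65],[0,0,0,-0.0005,0,0.001,-0.65],[0,0,0,-0.02,0,0.001,-0.65],[0,0,0,-0.05,0,0.001,-0.65],[0,0,0,-0.1,0,0.001,-0.65],[0,0,0,-0.1,0,0.001,-0.65]]'; python3 -c "
from plan import *
p=bot.camera('wrist');cv2.imwrite('pics/w9.png',p['frame'][:,:,::-1])
p=bot.camera('scene');cv2.imwrite('pics/s9.png',cv2.resize(p['frame'][60:320,150:490],None,fx=2.2,fy=2.2)[:,:,::-1])
P=back(pick('slim_b'),.13); print(P[1]); rel(off(P,[0,0,.05]));rel(P)"
```

```text
time: 15.42
ee_pos: [0.5346, -0.2052, 0.1121]
tcp_rot: [-0.2, 27.8, -0.3]
wrist_force: [-0.0, 0.0, 1.2]
opening: 0.0705
[ 0.5363 -0.2458  0.1388]
turn [ 34.6  87.3 -10.6] ang 94.5 shift [-0.0369 -0.0411  0.0715] dist 0.0903
turn [ 34.6  87.3 -10.6] ang 94.5 shift [-0.0133 -0.0411  0.0274] dist 0.0511
```

View pics/w9.png

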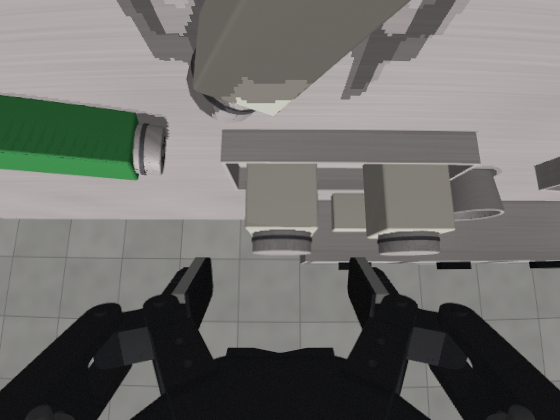

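View pics/s9.png

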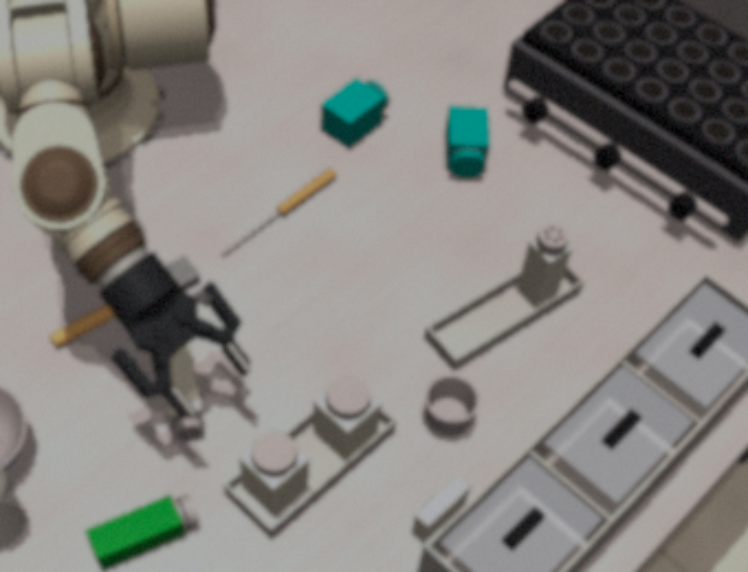

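```bash
python3 -m handwheel '[[0,0,0,-0.03,-0.01,0.055,-1],[0,0,0,-0.051,-0.02,0.098,-1],[34.6,87.3,-10.6,-0.051,-0.041,0.098,-1],[34.6,87.3,-10.6,-0.051,-0.041,0.098,-1],[34.6,87.3,-10.6,-0.051,-0.041,0.098,-1],[34.6,87.3,-10.6,-0.051,-0.041,0.098,-1],[34.6,87.3,-10.6,-0.051,-0.041,0.098,-1],[34.6,87.3,-10.6,-0.051,-0.041,0.098,-1],[34.6,87.3,-10.6,-0.051,-0.041,0.098,-1],[34.6,87.3,-10.6,-0.051,-0.041,0.098,-1],[34.6,87.3,-10.6,-0.0133,-0.041,0.0274,-1],[34.6,87.3,-10.6,-0.0133,-0.041,0.0274,-1],[34.6,87.3,-10.6,-0.0133,-0.041,0.0274,-1]]'
python3 -c "
from ovp import *
ovp('pics/w10.png','slim_b')"
```

```text
time: 17.15
ee_pos: [0.536, -0.2448, 0.1361]
tcp_rot: [-179.9, 61.8, 147.4]
wrist_force: [-0.3, 0.8, 1.8]
opening: 0.0853
[array([302.8138, 229.5475]), array([257.4851, 229.4385]), array([259.6157, 121.0937]), array([301.1983, 121.1732])]
turn [0.1 0.1 0. ] ang 0.1 shift [ 0.1307 -0.0005  0.0007] dist 0.1307
[-25.9757  38.3074  35.7508 115.1959   3.1426   5.9389]
```

View pics/w10.png

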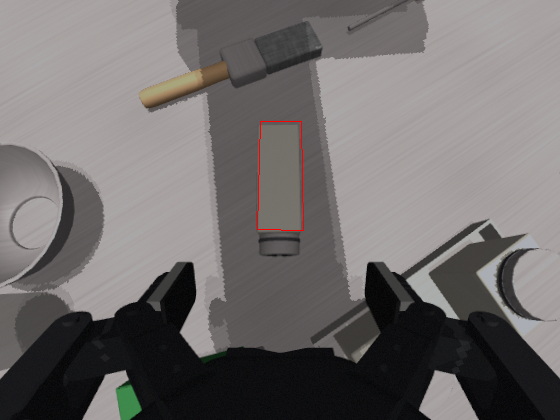

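```bash
python3 -m handwheel '[[0,0,0,0.06,-0.001,0,-1],[0,0,0,0.1,-0.001,0,-1],[0,0,0,0.131,-0.001,0,-1],[0,0,0,0.131,-0.001,0,-1],[0,0,0,0.131,-0.001,0,1],[0,0,0,0.131,-0.001,0,1],[0,0,0,0.131,-0.001,0,1],[0,0,0,0.131,-0.001,0,1],[0,0,0,0.131,-0.001,0,1]]' 60; python3 -c "
from plan import *
rel(pick('slim_b'))
R,t=pose()
rel((R,t+[0,0,.15]))
print((R.T@np.array([[-.06,.1,.15],[-.06,.2,.15],[0.02,.31,.15]]).T).T)
T=place('slim_b',.6393,.105,-9.2,.003); print(T[1])
A=off(T,[0,0,.07]); rel(A)"
```

```text
time: 18.32
ee_pos: [0.4848, -0.2132, 0.0235]
tcp_rot: [-180.0, 62.0, 147.3]
wrist_force: [2.1, -1.3, 8.5]
opening: 0.0372
turn [ 0. -0.  0.] ang 0.1 shift [-0.0004  0.0006 -0.0003] dist 0.0008
turn [0. 0. 0.] ang 0.0 shift [-0.1324 -0.     -0.0704] dist 0.15
[[-0.0834  0.0516 -0.1628]
 [-0.058   0.1357 -0.2105]
 [-0.0617  0.2715 -0.2037]]
[0.6344 0.1058 0.084 ]
turn [-25.  -88.6   7.7] ang 92.4 shift [-0.0933  0.3492 -0.1026] dist 0.3758
```

```bash
python3 -m handwheel '[[0,0,0,-0.04,0,-0.02,1],[0,0,0,-0.09,0,-0.048,1],[0,0,0,-0.132,0,-0.07,1],[-2.5,-8.9,0.8,-0.11,0.025,-0.116,1],[-5,-17.7,1.5,-0.083,0.052,-0.163,1],[-7.5,-26.6,2.3,-0.07,0.094,-0.187,1],[-10,-35.4,3.1,-0.058,0.136,-0.21,1],[-12.5,-44.3,3.9,-0.06,0.18,-0.208,1],[-15,-53.2,4.6,-0.061,0.225,-0.206,1],[-17.5,-62,5.4,-0.062,0.271,-0.204,1],[-20,-71,6.2,-0.073,0.3,-0.17,1],[-22.5,-80,7,-0.083,0.325,-0.135,1],[-25,-88.6,7.7,-0.093,0.349,-0.103,1],[-25,-88.6,7.7,-0.093,0.349,-0.103,1],[-25,-88.6,7.7,-0.093,0.349,-0.103,1],[-25,-88.6,7.7,-0.093,0.349,-0.103,1]]'
python3 -c "
from ov import *
T=place('slim_b',.6393,.105,-9.2,.003); rel(T)
ov('pics/w11.png','slim_b',0,0,*NT); print(bot.get_obs()['q'])"
```

```text
time: 20.32
ee_pos: [0.6332, 0.1063, 0.153]
tcp_rot: [0.1, 28.2, -9.1]
wrist_force: [0.7, -0.2, -1.5]
opening: 0.0373
turn [-0.1 -0.2 -0.1] ang 0.2 shift [ 0.0337 -0.0005 -0.0602] dist 0.069
body up [ 0.0028 -0.002   1.    ] foot [0.6379 0.1057 0.072 ]
[ 19.6657 -25.8257 -50.542    6.6769 -25.1206  14.6391]
```

View pics/w11.png

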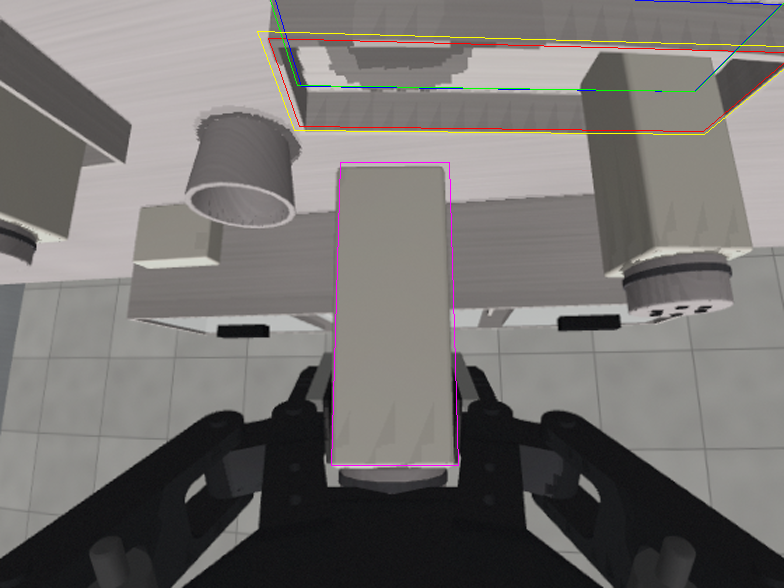

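```bash
python3 -m handwheel '[[0,0,0,0.015,0,-0.025,1],[0,0,0,0.03,0,-0.0525,1],[0,0,0,0.03,0,-0.0525,1],[0,0,0,0.03,0,-0.0525,1]]'; python3 -c "
from ov import *
T=place('slim_b',.6410,.105,-9.2,.003); rel(T)
ov('pics/w12.png','slim_b',0,0,*NT)"
```

```text
time: 20.88
ee_pos: [0.6354, 0.1063, 0.094]
tcp_rot: [0.1, 28.1, -9.1]
wrist_force: [0.4, 0.7, -1.2]
opening: 0.0373
turn [-0.1 -0.1 -0.1] ang 0.1 shift [ 0.0053 -0.0004 -0.0085] dist 0.01
body up [ 0.0007 -0.0023  1.    ] foot [0.6403 0.1057 0.013 ]
```

View pics/w12.png

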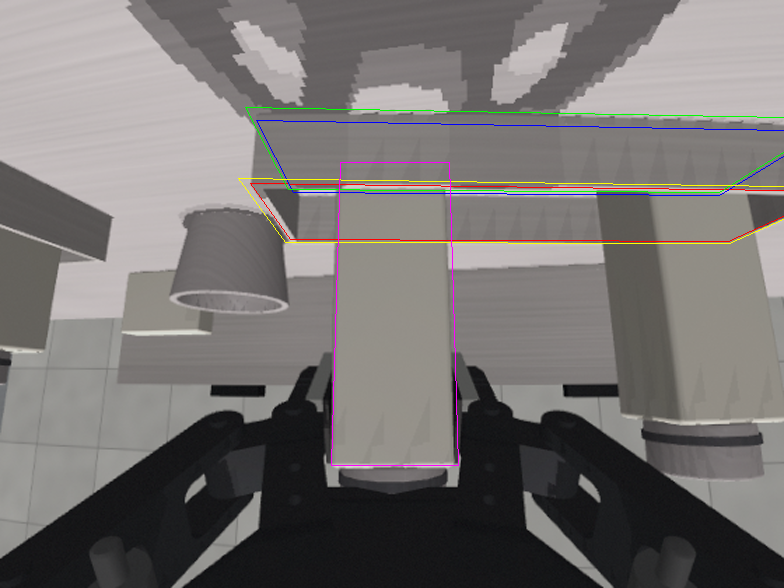

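```bash
python3 -m handwheel '[[0,0,0,0.0035,0,-0.006,1],[0,0,0,0.0035,0,-0.006,1]]'; python3 -m handwheel '[[0,0,0,0.0007,0,-0.0013,1],[0,0,0,0.0007,0,-0.0013,1]]'; python3 -m handwheel '[[0,0,0,0.0007,0,-0.0013,1],[0,0,0,0.0007,0,-0.0013,1]]'
```

```text
time: 21.18
ee_pos: [0.6349, 0.106, 0.0849]
tcp_rot: [0.1, 28.2, -9.1]
wrist_force: [-0.2, -0.3, -2.2]
opening: 0.0374
time: 21.42
ee_pos: [0.635, 0.1061, 0.0835]
tcp_rot: [0.1, 28.2, -9.1]
wrist_force: [0.2, 0.5, -2.5]
opening: 0.0372
time: 21.68
ee_pos: [0.6354, 0.1061, 0.083]
tcp_rot: [0.1, 28.1, -9.1]
wrist_force: [-1.0, -1.4, 1.5]
opening: 0.0373
```

```bash
python3 -m handwheel '[[0,0,0,0.0007,0,-0.0013,1],[0,0,0,0.0007,0,-0.0013,1]]'
```

```text
time: 21.92
ee_pos: [0.636, 0.1061, 0.0829]
tcp_rot: [0.2, 27.9, -9.1]
wrist_force: [-2.0, -1.0, 7.0]
opening: 0.0373
```

```bash
python3 -m handwheel '[[0,0,0,-0.0005,0,0.001,1],[0,0,0,-0.0005,0,0.001,0],[0,0,0,-0.0005,0,0.001,-0.3],[0,0,0,-0.0005,0,0.001,-0.55],[0,0,0,-0.0005,0,0.001,-0.55],[0,0,0,-0.02,0,0.001,-0.55],[0,0,0,-0.05,0,0.001,-0.55],[0,0,0,-0.1,0,0.001,-0.55],[0,0,0,-0.15,0,0.001,-0.55],[0,0,0,-0.15,0,0.001,-0.55],[0,0,0,-0.15,0,0.001,-0.55]]'; python3 -c "
from plan import *
p=bot.camera('wrist');cv2.imwrite('pics/w13.png',p['frame'][:,:,::-1])
p=bot.camera('scene');cv2.imwrite('pics/s13.png',cv2.resize(p['frame'][60:320,150:490],None,fx=2.2,fy=2.2)[:,:,::-1])
p=bot.camera('top');cv2.imwrite('pics/t13.png',cv2.resize(p['frame'][100:260,120:400],None,fx=2.8,fy=2.8)[:,:,::-1])"
```

```text
time: 23.3
ee_pos: [0.5054, 0.1273, 0.153]
tcp_rot: [0.2, 28.1, -9.1]
wrist_force: [0.9, -0.1, 0.2]
opening: 0.0663
```

View pics/w13.png

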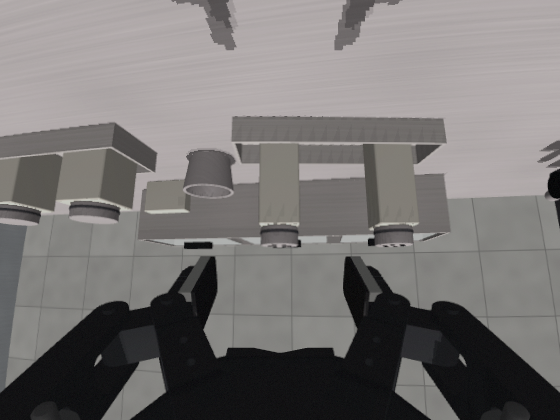

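View pics/s13.png

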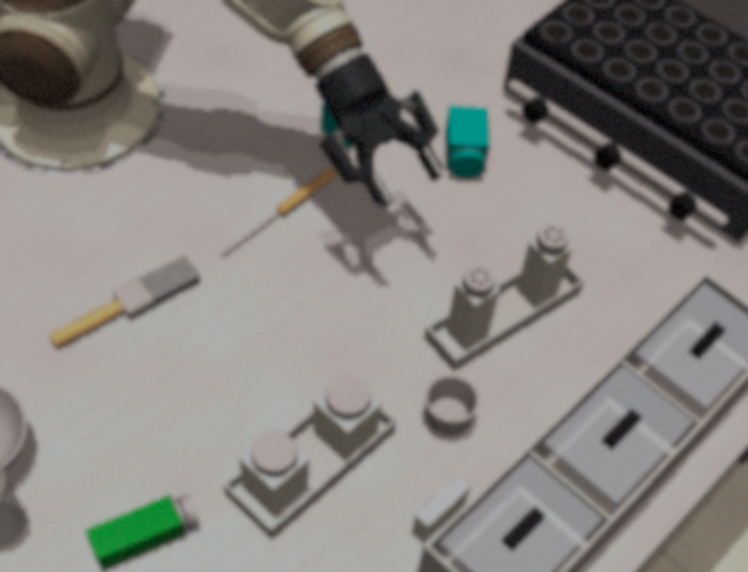

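View pics/t13.png

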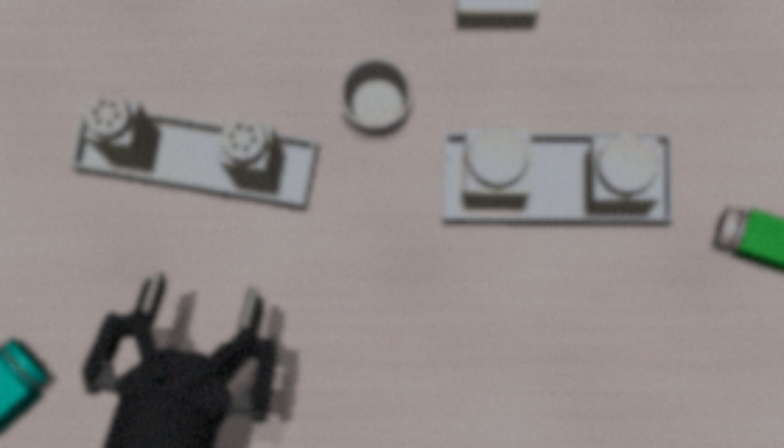

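```bash
python3 -c "
from plan import *
p=bot.camera('top')
for n,c,z in [('slim_a',(107,116),.121),('slim_b',(243,140),.121),('squat',(627,165),.091),('standing',(497,158),.091)]:
    print(n,toz(p,np.array(c)/2.8+[119.7,99.7],z)[:2])
for n in ['oil_cup','sauce_bottle']:
    for d in bot.tip_of(n,p): print(n,d['conf'],np.array(d['centre'])*[560,420])
print(bot.get_obs()['wrist_force'],bot.get_obs()['time'])
bot.job_done()"
```

```text
slim_a [0.6552 0.2148]
slim_b [0.6357 0.1053]
squat [ 0.6242 -0.2021]
standing [ 0.6293 -0.0969]
oil_cup 0.93 [253.512 137.802]
sauce_bottle 0.85 [445.704 239.82 ]
[ 0.3066 -0.0865 -0.1522] 23.6
the job is handed in; nothing more can be done
```

The job is handed in at 23.6 s of the 72 s allowed. Both slim shakers stand lid up in the narrow tray, 55 mm either side of its centre. The squat canister stands lid up in the wide tray next to the one already there. Each was lowered until the floor contact registered at the wrist (about 7–10 N), then released.

**Upright check:** In the last top picture, every lid centre is within about 6 mm of where its foot was set. I take this as upright, though that comparison is only good to a few millimetres.

**Things to leave alone:**
- **Oil cup and sauce bottle:** the detector's positions moved only a few pixels from the first picture, within its noise.
- **Standing canister:** I checked it only by eye and by its lid position. It is upright and appears not to have moved.

**Clear of everything:** The gripper is about 13 cm back from the nearest container, and the wrist force is near zero.

**Disagreement:** The wrist camera put both trays about 2–3 mm farther out than the top camera. I shifted the second shaker's target by about 2–4 mm, and each of the other two feet ended 1–4 mm farther out than first planned. All of this is within the side clearance of 7–8 mm.

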